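Dock a photomask frame and lock it with the click knob

TASK

Push the photomask frame along the table into the loading dock until it is fully home against the lock box wall, flat between the rails. Then turn the red lock knob on the sloping panel clockwise until it clicks past its detent and stays locked at the green dot. Leave the other items on the table where they are.

Things in the scene. Friction and masses are not known exactly. Their poses are not given: they have to be found in the camera images.
- mask_frame: Photomask frame: loose flat white square, 120 x 120 x 18 mm, amber glass in its top, 0.4 kg, no handle (too wide to grasp: push its edge). Origin: centre of its underside; x, y square to its edges, z up. Starts 180 to 240 mm from home towards the dock's -y, up to 25 mm off the dock's centre line, turned up to 0.25 rad from the dock's axes.
- dock_home (a point): Fixed point on the table where the frame's origin must come, with the dock's axes: x away from the robot, y into the dock, z up. Yellow square outline between two steel rails 15 mm tall, 132 mm apart in x, from y = -28 to +60 mm; from there to y = -66 mm they flare to 156 mm. The frame slides in along +y until its leading edge meets the lock box wall at y = +60 mm.
- lock_box (a point): Foot of the silver lock box beyond the dock, fixed, axes as dock_home: the point under its middle, 125 mm in y from dock_home. The box spans 130 x 130 mm; its black-faced top slopes at 30 deg, 40 mm high on the robot's side, 115 mm on the far side.
- jaw_tip (a point): Middle of the underside of the brass clamp jaw on the lock box wall, 44 mm in x, reaching 30 mm over the dock; 30 mm above the table when unlocked (the frame passes under it), it comes down to 18.5 mm as the knob is turned to locked.
- knob_grip (a point): Point on the red lock knob's axis at grip height. z: its axis, square to the panel, leaning 30 deg from vertical towards the robot; x: along the grip bar to its white pointer line; turns with the knob. Bar 46 mm long, 14 mm wide, from 24 mm below this point to 9 mm above, on a disc 48 mm across; panel 33 mm below. Lies at (-16.5, 125, 106) mm from dock_home.
- lock_knob (a joint): Knob angle (rad), growing clockwise seen facing the panel. 0 = unlocked: pointer at the white dot, up and left seen from the robot; 1.2 = locked: pointer at the green dot, up and right; end stops at both. Spring detent with its crest at 0.6 (up to 0.2 Nm to turn): short of it the knob springs back to 0, past it it clicks on to 1.2 and stays.
- eyepiece: Bystander: spare microscope eyepiece, dark metal, standing, 38 mm across, 52 mm tall; origin at the centre of its underside
- tweezers: Bystander: steel wafer tweezers lying flat, 122 mm long, 5 mm thick; origin at the centre of its underside
- solvent_bottle: Bystander: amber bottle with white cap, 56 mm across, 130 mm tall; origin at the centre of its underside
- wafer_case: Bystander: flat round blue wafer case, 90 mm across, 24 mm tall; origin at the centre of its underside
- screwdriver: Bystander: small screwdriver lying flat, orange handle, 160 mm long, 26 mm thick; origin at mid-length on the table side
- resist_jar: Bystander: white jar with green lid, 60 mm across, 70 mm tall; origin at the centre of its underside
- mask_box: Bystander: flat pale plastic box, 110 x 110 x 30 mm; origin at the centre of its underside
Not all that is in view belongs to the job. Leave any pink look-alike of the mask_frame alone.

How it is judged:
By the outcome, as a careful person would: the job done as asked, in the order asked, and still so for the second after the job is handed in, with the robot touching nothing.
It also fails if it takes over 59 s, if anything falls off the work surface, if the arm or the gripper's body presses on something with over 40 N, if the wrist force passes 120 N, or if a joint passes its speed limit or range.

ROBOT

A 6-joint arm with a two-finger parallel gripper is mounted at the origin on the work surface. World frame = base frame: x ahead of the robot, y to its left, z up, the work surface at z = 0. Lengths are in m, angles in rad, forces in N, time in s.
With the tool pointing down it reaches from about 0.4 to 0.825 m from the base axis. Payload 7 kg.
Tool frame: the origin (TCP) lies midway between the tips of the shut fingers; the grasp point (between the pads) lies 19 mm behind it; z points along the fingers, y is the line along which they close (so a half turn about z gives the same grasp; the last joint's range is limited). The gripper opens to 85 mm and grips with 20 to 120 N. Pads are 22 mm wide; open, the fingers measure 114 mm over their backs; the gripper's body (76 mm by 85 mm) begins 54 mm behind the grasp point. The pads swing forward as they close: fully open they stand 13 mm farther back than shut.
Start: joints at [1.524, 0.359, 0.012, 0, -1.224, -0.288], TCP at [0.222, 0.637, 0.231] pointing down, gripper open.
Joint ranges: [-3.07, 3.07], [-1.43, 2.12], [-1.02, 1.25], [-3.03, 1.67], [-3.05, -0], [-3.03, 3.03]. Speed limits (rad/s): [2.39, 2.39, 3.01, 3.14, 3.14, 3.14].

INTERFACE

Orientations are given as a unit quaternion [w, x, y, z].
In Python, from station import monitor, read_camera, camera_model, ticket, boxes_of gives the robot as it stands. The module is installed in compiled form; this text tells all that it offers.
- The arm moves only by the tool arm_command, never from a script. Its argument "series" is a list of rows, each a list of 2 entries, a list of its own where there are three numbers: the shift along the tool's x, y, z in m, then the turn, a rotation vector about the tool's x, y, z in degrees. A call has 1 to 12 rows; each row shifts and turns the commanded pose from where the row before left it, along the tool's axes as they then stand; what a row does not reach is not made up. A row lasts 1/12 s, in which the tool goes at most 41.7 mm and 7.16 degrees, less where a joint would pass 70% of its speed; a pose out of reach is approached as far as the arm can. A call is refused whole if a number of a shift passes 0.0417 or a number of a turn 7.16, either way. A call with a gripper value outside its range is refused whole. "jaw" is the gripper's target within -1 to 1 (fully open at 1, half-way at 0, shut at -1), set as the call begins (left out, the last holds). The fingers move at their own pace and stop on an object; "grip_force" is the grip in N (left out, the last holds). Time passes only in rows, so rows that do not move let the fingers close. It gives the time, the measured TCP pose, the force, the opening and the grip force at its end, in the units of the state.
- monitor.read_state(): the state, without advancing time (a new reading comes with each control period).
- read_camera(name): name is "scene" or "top" or "wrist"; returns the picture (400x640x3 uint8, blue, green, red); there is no depth.
- camera_model(name): a dict with "K" (3x3 intrinsics, pixels), "origin" and "attitude" of the camera in the world; the wrist camera has in their place "mount" (4x4, takes a point from camera to tool coordinates, whose origin is the TCP and whose axes are the flange's). Camera axes: x right, y down, z forward; pixel columns grow to the right and rows downward; lengths in m; the calibration is good to about 2 mm. A picture is of the moment at which its call begins: read the wrist's pose just before it. camera_model takes no time and is no camera call.
- ticket.hand_in(): hands the job in; it is judged then, once.
Trained networks look in the newest picture that a camera, given by its name, has taken for a name from the list of things; names that differ only in an ending like _2 or _b are one class to them, and where a whole thing is asked for, a point or a joint stands for the part that bears it (a point fixed in the world has none). Each returns a list of dicts, best first, with "score" (0 to 1); they miss things now and then, are a little off and sometimes report something else, mostly with a low value. They report only what shows in the picture. A call takes as long as a camera call. They do not tell look-alikes from the thing itself.
- boxes_of(label, camera): "at" ([x, y, z] in m, in world coordinates, good to about 4 mm: the middle of the surface that is visible of it).
The state is a dict: "time": time; "q": joint angles; "qvel": joint speeds; "effort": joint torques, N m; "eef_pos": TCP position; "ee_rot": TCP orientation; "force": force on the tool from outside, world axes, zero at the start; "torque": the same for the moment, N m; "grip_width": opening from 0.0 (shut) to 1.0 (fully open); "gripper_force": force on a finger pad.
Only numpy, scipy, OpenCV 4.12 (cv2) and the standard library are available. Lean on these libraries where they do the work, as an engineer would, in place of code of your own. Each camera call takes 0.05 s, during which the arm holds its last target. There are 200 camera calls.

## Working session

There is one attempt and no reset: what is moved stays moved. The work goes in short steps, Python scripts to look and compute and a tool call to move; the robot and the scene stay as the last step left them, time stands still between calls to the robot, and variables do not carry over. Pictures are saved under pics/ and viewed, at most 10 in all, crops included, and the job is handed in when it is done.

Besides the shell and the picture viewer there is one more tool, called after ">>>" in YAML: its name, and indented under it one key for each argument. arm_command: Moves the arm, as the interface text tells. Its arguments: {"type":"object","properties":{"series":{"type":"array"},"jaw":{"type":"number"},"grip_force":{"type":"number"}},"required":["series"]}

```bash
mkdir -p pics
python3 - <<'E'
from station import *
import cv2,numpy as np
s=monitor.read_state(); print({k:np.round(v,3).tolist() for k,v in s.items()})
for c in("top","scene"):
    cv2.imwrite(f"pics/{c}0.png",read_camera(c)); m=camera_model(c); print(c,{k:np.round(v,4).tolist() for k,v in m.items()})
    for l in("mask_frame","lock_knob","lock_box","jaw_tip","knob_grip"):
        print(l,[(round(float(b["score"]),2),np.round(b["at"],3).tolist()) for b in boxes_of(l,c)])
E
```

```text
{'time': 0.0, 'q': [1.524, 0.359, 0.011, -0.0, -1.224, -0.288], 'qvel': [-0.001, -0.001, -0.002, 0.001, 0.002, 0.0], 'effort': [0.001, -58.332, 29.342, 6.937, -0.006, -0.0], 'eef_pos': [0.222, 0.637, 0.23], 'ee_rot': [0.001, 0.986, -0.167, -0.0], 'force': [0.013, 0.23, -0.124], 'torque': [0.023, -0.0, 0.017], 'gripper_force': 0.0, 'grip_width': 0.999}
top {'K': [[424.1515, 0.0, 322.0358], [0.0, 424.1515, 200.8862], [0.0, 0.0, 1.0]], 'origin': [0.2445, 0.0045, 1.3308], 'attitude': [-0.0711, 0.7088, -0.6987, 0.0664]}
mask_frame [(0.97, [0.242, -0.302, 0.02]), (0.8, [0.401, -0.146, 0.02]), (0.58, [0.278, 0.192, 0.017])]
lock_knob [(0.33, [0.487, 0.166, 0.1])]
lock_box [(0.64, [0.497, 0.137, 0.062])]
jaw_tip [(0.59, [0.48, 0.089, 0.041])]
knob_grip [(0.56, [0.488, 0.166, 0.103]), (0.32, [0.58, -0.116, 0.085]), (0.18, [0.481, 0.09, 0.043])]
scene {'K': [[377.1546, 0.0, 321.8184], [0.0, 377.1546, 196.5016], [0.0, 0.0, 1.0]], 'origin': [0.9709, 0.4932, 1.0637], 'attitude': [-0.1099, 0.3782, 0.8769, -0.2755]}
mask_frame [(0.9, [0.252, -0.292, 0.016]), (0.66, [0.412, -0.139, 0.021]), (0.62, [0.284, 0.196, 0.017])]
lock_knob [(0.59, [0.5, 0.178, 0.098])]
lock_box [(0.93, [0.528, 0.165, 0.065])]
jaw_tip []
knob_grip [(0.66, [0.498, 0.169, 0.094])]
```

View pics/top0.png

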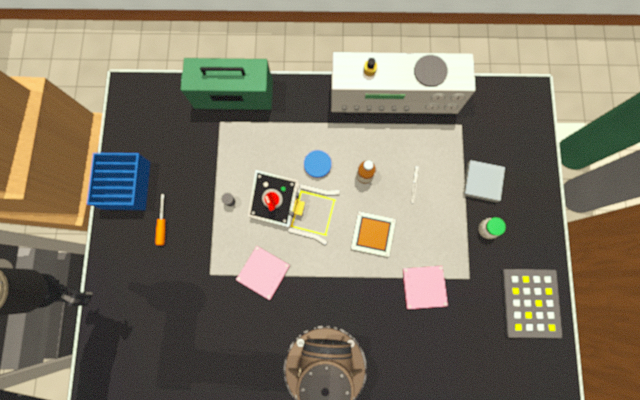

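View pics/scene0.png

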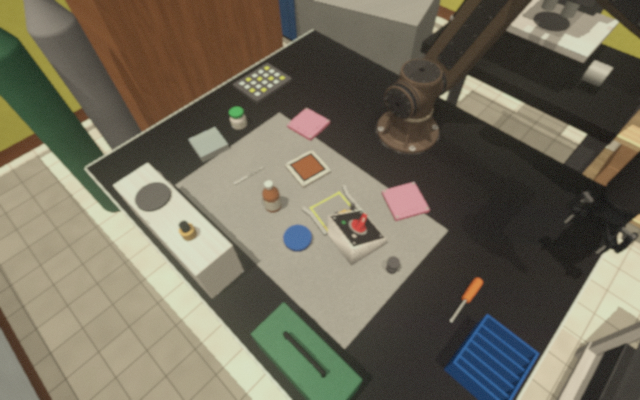

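Candidates for the frame in the top view are the white-edged amber square at (374,234), and pink look-alikes at (262,272) and (425,287). The pale mask box at (485,181) could also be confused. I choose (374,234). The dock outline is at (314,213), the red knob at (271,200) and the jaw at (299,208). The bottle (367,170) and wafer case (318,164) are nearby.

```bash
cat > h.py <<'E'
from station import *
import cv2,numpy as np
from scipy.spatial.transform import Rotation as R
rot=lambda q:R.from_quat(np.roll(q,-1))
def cam(name,s=None):
    m=camera_model(name); K=np.array(m["K"])
    if name=="wrist":
        T=np.array(m["mount"]); r=rot(s["ee_rot"]).as_matrix()
        return K,r@T[:3,3]+s["eef_pos"],r@T[:3,:3]
    return K,np.array(m["origin"]),rot(m["attitude"]).as_matrix()
def ground(c,uv,z):
    K,o,A=c; d=(A@np.linalg.inv(K)@np.c_[np.reshape(uv,(-1,2)),np.ones(np.size(uv)//2)].T).T
    return o+d*((z-o[2])/d[:,2])[:,None]
def proj(c,P):
    K,o,A=c; p=(np.reshape(P,(-1,3))-o)@A@K.T; return p[:,:2]/p[:,2:]
E
python3 - <<'E'
from h import *
im=cv2.imread("pics/top0.png"); c=cam("top"); h=cv2.cvtColor(im,cv2.COLOR_BGR2HSV)
def big(m,n,z,off=(0,0)):
    cs=cv2.findContours(m,0,2)[0]; k=max(cs,key=cv2.contourArea)
    p=ground(c,k.reshape(-1,2).astype(float),z)[:,:2]
    r=cv2.minAreaRect((p*1000).astype(np.float32)); print(n,r, cv2.boundingRect(k))
def roi(m,x0,x1,y0,y1):
    o=np.zeros_like(m); o[y0:y1,x0:x1]=m[y0:y1,x0:x1]; return o
am=cv2.inRange(h,(5,150,100),(22,255,255)); big(roi(am,345,405,205,265),"amber",.018)
ye=cv2.inRange(h,(25,110,120),(35,255,255)); ye=roi(ye,285,345,180,245)
big(cv2.morphologyEx(ye,3,np.ones((3,3),np.uint8)),"yellow",0)
re=cv2.inRange(h,(0,170,120),(4,255,255));big(roi(re,250,295,180,220),"knob",.11)
bl=cv2.inRange(h,(0,0,0),(180,255,70)); big(roi(bl,245,303,165,230),"panel",.08)
cv2.imwrite("pics/crop1.png",cv2.resize(im[150:270,235:405],None,fx=4.5,fy=4.5,interpolation=2))
E
```

```text
amber ((402.5010681152344, -145.11412048339844), (85.73433685302734, 85.38176727294922), 78.25140380859375) (358, 218, 32, 32)
yellow ((470.43115234375, 47.441673278808594), (124.18648529052734, 123.20750427246094), 76.3730697631836) (291, 190, 45, 46)
knob ((483.091064453125, 159.76829528808594), (54.022518157958984, 32.35832595825195), 2.2859649658203125) (267, 192, 12, 19)
panel ((498.6153259277344, 165.4503173828125), (111.57788848876953, 130.31063842773438), 81.53562927246094) (252, 175, 41, 47)
```

View pics/crop1.png

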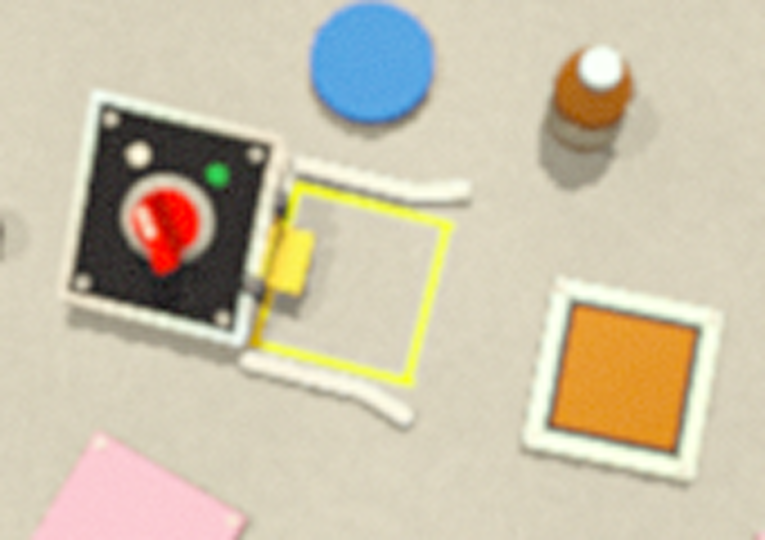

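The crop confirms the choice. The frame at about (585,375) is white with amber glass, clear of the dock's flared mouth, and the pink square is a different piece. The dock's yaw is about -13.6°, and the knob offset matches the given one to within 12 mm. I'll swing round to behind the frame.

>>> arm_command:
  series:
    - [[0.0378,0.0136,0],[0,0,3.525]]
    - [[0.0378,0.0136,0],[0,0,3.525]]
    - [[0.0378,0.0136,0],[0,0,3.525]]
    - [[0.0378,0.0136,0],[0,0,3.525]]
    - [[0.0378,0.0136,0],[0,0,3.525]]
    - [[0.0378,0.0136,0],[0,0,3.525]]
    - [[0.0378,0.0136,0],[0,0,3.525]]
    - [[0.0378,0.0136,0],[0,0,3.525]]
    - [[0.0378,0.0136,0],[0,0,3.525]]
    - [[0.0378,0.0136,0],[0,0,3.525]]
    - [[0.0378,0.0136,0],[0,0,3.525]]
    - [[0.0378,0.0136,0],[0,0,3.525]]
  jaw: 0.2

```text
time: 1.6
eef_pos: [0.4695, 0.2344, 0.2315]
ee_rot: [-0.0, 0.859, -0.512, 0.0]
force: [1.3, 0.2, 0.9]
grip_width: 0.6
gripper_force: 0.0
```

>>> arm_command:
  series:
    - [[0.0378,0.0136,0],[0,0,3.525]]
    - [[0.0378,0.0136,0],[0,0,3.525]]
    - [[0.0378,0.0136,0],[0,0,3.525]]
    - [[0.0378,0.0136,0],[0,0,3.525]]
    - [[0.0378,0.0136,0],[0,0,3.525]]
    - [[0.0378,0.0136,0],[0,0,3.525]]
    - [[0.0378,0.0136,0],[0,0,3.525]]
    - [[0.0378,0.0136,0],[0,0,3.525]]
    - [[0.0378,0.0136,0],[0,0,3.525]]
    - [[0.0378,0.0136,0],[0,0,3.525]]
    - [[0.0378,0.0136,0],[0,0,3.525]]
    - [[0.0378,0.0136,0],[0,0,3.525]]

```text
time: 2.6
eef_pos: [0.381, -0.2285, 0.2317]
ee_rot: [0.0, -0.616, 0.788, -0.0]
force: [1.6, -0.5, 0.3]
grip_width: 0.597
gripper_force: 0.0
```

Run:
```python
from h import *
s=monitor.read_state(); im=read_camera("wrist"); cv2.imwrite("pics/w1.png",im); np.save("w1.npy",s,allow_pickle=True)
print(s["time"],np.round(s["eef_pos"],4),np.round(rot(s["ee_rot"]).as_matrix(),3).tolist(),np.round(s["q"],2),s["grip_width"])
c=cam("wrist",s); print(c[1],proj(c,[[.4025,-.145,.018],[.47,.047,0]]))
```

```text
2.6 [ 0.381  -0.2285  0.2317] [[-0.241, -0.971, 0.001], [-0.971, 0.241, -0.0], [-0.0, -0.001, -1.0]] [-0.09 -0.03 -0.47  0.   -1.14 -0.15] 0.5972227431320375
[ 0.36476914 -0.29605509  0.373463  ] [[322.75653847 245.75519368]
 [307.87033048 385.03432014]]
```

View pics/w1.png

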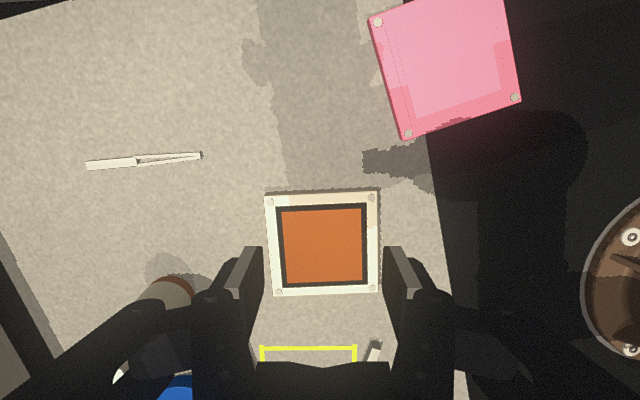

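The wrist view shows the frame's glass centred near (321,247), its corners at about (265,195), (379,190), (378,291) and (274,294), and the dock outline's near edge at row 347 (columns 261–357). The pink look-alike at (445,65) is well away. I'll refine both poses.

Run:
```python
from h import *
s=np.load("w1.npy",allow_pickle=True).item(); c=cam("wrist",s); im=cv2.imread("pics/w1.png"); h=cv2.cvtColor(im,cv2.COLOR_BGR2HSV)
m=cv2.inRange(h,(3,120,80),(22,255,255)); m[:190]=0;m[300:]=0;m[:,:268]=0;m[:,375:]=0
k=max(cv2.findContours(m,0,2)[0],key=cv2.contourArea)
r=cv2.minAreaRect((ground(c,k.reshape(-1,2).astype(float),.018)[:,:2]*1000).astype(np.float32)); print("amber",r)
y=cv2.inRange(h,(25,110,120),(35,255,255)); y[:335]=0; y[353:]=0
u=np.argwhere(y)[:,::-1].astype(float); P=ground(c,u,0)[:,:2]; e=P[(u[:,0]>266)&(u[:,0]<352)]
d=np.linalg.svd(e-e.mean(0))[2][0]; d*=np.sign(d[0]); n=np.array([-d[1],d[0]]); t=P@d
print("edge yaw",np.degrees(np.arctan2(d[1],d[0])),"x ends",t.min(),t.max(),"dir y",(e.mean(0))@n)
x0=(t.min()+t.max())/2; y0=(e.mean(0))@n; print("edge mid",d*x0+n*y0,"home(edge at -60..-62):",d*x0+n*(y0+.061))
```

```text
amber ((402.8726806640625, -144.24673461914062), (84.61246490478516, 84.59564971923828), 78.80390930175781)
edge yaw -13.490673298184838 x ends 0.38481228648555676 0.5062930993000512 dir y 0.09811314769464409
edge mid [ 0.45614749 -0.00853568] home(edge at -60..-62): [0.470378  0.0507812]
```

Both measurements agree: home is about (0.4705, 0.050) with yaw -13.5°. The frame sits at dock-relative (-20, -205) mm, turned +2.3°. I'll lower behind it.

>>> arm_command:
  series:
    - [[0,0,0.02],[0,0,0]]
    - [[0,0,0.02],[0,0,0]]
    - [[0,0,0.02],[0,0,0]]
    - [[0,0,0.02],[0,0,0]]
    - [[0,0,0.02],[0,0,0]]
    - [[0,0,0.02],[0,0,0]]
    - [[0,0,0.02],[0,0,0]]
    - [[0,0,0.02],[0,0,0]]
    - [[0,0,0.02],[0,0,0]]
    - [[0,0,0.02],[0,0,0]]
    - [[0,0,0.02],[0,0,0]]
    - [[0,0,0.007],[0,0,0]]

```text
time: 3.65
eef_pos: [0.3807, -0.2266, 0.0023]
ee_rot: [-0.001, -0.617, 0.787, 0.001]
force: [-1.3, 0.5, 0.0]
grip_width: 0.603
gripper_force: 0.0
```

>>> arm_command:
  series:
    - [[-0.005,0,0],[0,0,0]]
    - [[-0.005,0,0],[0,0,0]]
    - [[-0.005,0,0],[0,0,0]]
    - [[-0.005,0,0],[0,0,0]]
    - [[-0.005,0,0],[0,0,0]]

```text
time: 4.07
eef_pos: [0.3885, -0.2021, 0.0052]
ee_rot: [0.001, -0.617, 0.787, -0.001]
force: [-1.0, -1.3, 1.8]
grip_width: 0.601
gripper_force: 1.3
```

>>> arm_command:
  series:
    - [[-0.008,-0.002,0],[0,0,0]]
    - [[-0.008,-0.002,0],[0,0,0]]
    - [[-0.008,-0.002,0],[0,0,0]]
    - [[-0.008,-0.002,0],[0,0,0]]
    - [[-0.008,-0.002,0],[0,0,0]]
    - [[-0.008,-0.002,0],[0,0,0]]
    - [[-0.008,-0.002,0],[0,0,0]]
    - [[-0.008,-0.002,0],[0,0,0]]

```text
time: 4.73
eef_pos: [0.4189, -0.1434, 0.0042]
ee_rot: [-0.0, -0.617, 0.787, 0.0]
force: [-1.5, -2.4, 1.5]
grip_width: 0.599
gripper_force: 1.4
```

```bash
cat > fr.py <<'E'
from h import *
import sys
s=monitor.read_state(); D=np.array([.4705,.05]); a=np.radians(-13.5); B=np.array([[np.cos(a),-np.sin(a)],[np.sin(a),np.cos(a)]])
im=read_camera("top"); cv2.imwrite(sys.argv[1],im); c=cam("top"); h=cv2.cvtColor(im,cv2.COLOR_BGR2HSV)
m=cv2.inRange(h,(5,150,80),(22,255,255)); m[:190]=0;m[270:]=0;m[:,:290]=0;m[:,400:]=0
k=max(cv2.findContours(m,0,2)[0],key=cv2.contourArea)
r=cv2.minAreaRect((ground(c,k.reshape(-1,2).astype(float),.018)[:,:2]*1000).astype(np.float32))
print("amber size/ang",r[1:], "rel mm",(np.array(r[0])/1000-D)@B*1000)
print("tcp rel",(s["eef_pos"][:2]-D)@B*1000,s["eef_pos"],"F",np.round(s["force"],1),s["time"])
cv2.imwrite(sys.argv[1],cv2.resize(im[140:270,240:410],None,fx=4,fy=4))
E
python3 fr.py pics/t2.png
```

```text
amber size/ang ((24.938838958740234, 62.285675048828125), 0.8085859417915344) rel mm [ -38.46967186 -142.48789972]
tcp rel [  -5.01769797 -200.14334224] [ 0.41889841 -0.14344201  0.00423372] F [-1.5 -2.4  1.5] 4.7333
```

View pics/t2.png

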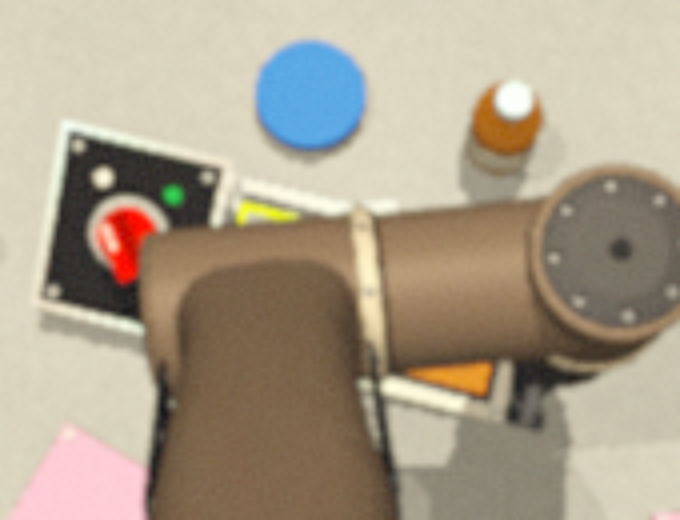

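The top view is mostly hidden by the arm. A strip of the frame shows at (450,380), near the mouth of the dock. I'll use the scene and wrist cameras.

```bash
cat > fs.py <<'E'
from h import *
import sys
s=monitor.read_state(); D=np.array([.4705,.05]); a=np.radians(-13.5); B=np.array([[np.cos(a),-np.sin(a)],[np.sin(a),np.cos(a)]])
im=read_camera("scene"); w=read_camera("wrist"); c=cam("scene"); h=cv2.cvtColor(im,cv2.COLOR_BGR2HSV)
m=cv2.inRange(h,(3,120,80),(22,255,255)); u=np.argwhere(m)[:,::-1].astype(float)
P=ground(c,u,.018)[:,:2]; L=(P-D)@B*1000; tc=(s["eef_pos"][:2]-D)@B*1000
k=(abs(L[:,0])<60)&(L[:,1]>tc[1]+5)&(L[:,1]<tc[1]+140); L=L[k]
r=cv2.minAreaRect(L.astype(np.float32)); print("amber in dock mm",r,"n",k.sum(),"pct x",np.percentile(L[:,0],[1,99]),"y",np.percentile(L[:,1],[1,99]))
print("tcp rel",tc,s["eef_pos"],"F",np.round(s["force"],1),s["time"])
cv2.imwrite(sys.argv[1],np.hstack([cv2.resize(im[120:280,240:440],(500,400)),cv2.resize(w[200:,200:440],(300,250))[:400] if 0 else cv2.copyMakeBorder(cv2.resize(w,(300,188)),0,212,0,0,0)]))
E
python3 fs.py pics/s2.png
```

```text
amber in dock mm ((-2.7704811096191406, -125.78386688232422), (84.30988311767578, 84.57516479492188), 0.03745563328266144) n 481 pct x [-44.07728406  38.54345199] y [-166.8496245   -84.48462207]
tcp rel [  -4.06942389 -199.18297885] [ 0.42004467 -0.14272955  0.00435758] F [ 1.2  0.9 -0.5] 4.7833
```

View pics/s2.png

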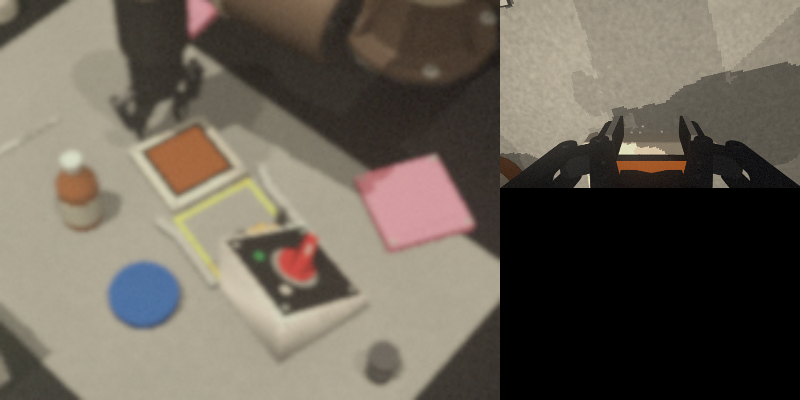

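The frame is fully visible in the scene view, at about (190,158) in the picture. It is square to the dock at (-3, -126) mm and sits right at the mouth. I'll push it on in.

>>> arm_command:
  series:
    - [[-0.008,-0.0003,0],[0,0,0]]
    - [[-0.008,-0.0003,0],[0,0,0]]
    - [[-0.008,-0.0003,0],[0,0,0]]
    - [[-0.008,-0.0003,0],[0,0,0]]
    - [[-0.008,-0.0003,0],[0,0,0]]
    - [[-0.008,-0.0003,0],[0,0,0]]
    - [[-0.008,-0.0003,0],[0,0,0]]
    - [[-0.008,0,0],[0,0,0]]
    - [[-0.008,0,0],[0,0,0]]
    - [[-0.008,0,0],[0,0,0]]
    - [[-0.008,0,0],[0,0,0]]
    - [[-0.008,0,0],[0,0,0]]

```text
time: 5.88
eef_pos: [0.4436, -0.0507, 0.0043]
ee_rot: [-0.0, -0.617, 0.787, 0.0]
force: [-0.6, -1.1, -0.3]
grip_width: 0.6
gripper_force: 0.7
```

```bash
python3 fs.py pics/s3.png
```

```text
amber in dock mm ((0.060947418212890625, -27.979663848876953), (92.78707122802734, 84.2706298828125), 89.26599884033203) n 531 pct x [-41.36477396  40.92311308] y [-72.5493839   12.98395334]
tcp rel [  -2.61224121 -104.19183695] [ 0.44363683 -0.05070319  0.00430261] F [-0.6 -1.1 -0.3] 5.8833
```

>>> arm_command:
  series:
    - [[-0.004,0,0],[0,0,0]]
    - [[-0.004,0,0],[0,0,0]]
    - [[-0.004,0,0],[0,0,0]]
    - [[-0.004,0,0],[0,0,0]]
    - [[-0.004,0,0],[0,0,0]]
    - [[-0.004,0,0],[0,0,0]]
    - [[-0.002,0,0],[0,0,0]]

```text
time: 6.57
eef_pos: [0.4499, -0.0258, 0.0043]
ee_rot: [0.0, -0.617, 0.787, -0.0]
force: [-0.5, -2.4, 0.9]
grip_width: 0.6
gripper_force: 1.4
```

>>> arm_command:
  series:
    - [[-0.001,0,0],[0,0,0]]
    - [[-0.001,0,0],[0,0,0]]
    - [[-0.001,0,0],[0,0,0]]
    - [[-0.001,0,0],[0,0,0]]

```text
time: 6.9
eef_pos: [0.4501, -0.0238, 0.0043]
ee_rot: [-0.001, -0.617, 0.787, -0.0]
force: [4.7, -22.6, 2.0]
grip_width: 0.597
gripper_force: 10.8
```

>>> arm_command:
  series:
    - [[-0.001,0,0],[0,0,0]]
    - [[-0.001,0,0],[0,0,0]]
    - [[0,0,0],[0,0,0]]

```text
time: 7.15
eef_pos: [0.45, -0.0237, 0.0043]
ee_rot: [-0.002, -0.617, 0.787, -0.001]
force: [6.0, -30.8, 4.6]
grip_width: 0.598
gripper_force: 14.1
```

```bash
python3 fs.py pics/s4.png
```

```text
amber in dock mm ((-0.6329154968261719, -9.666309356689453), (84.49435424804688, 72.54474639892578), 0.351275235414505) n 390 pct x [-42.2499653   40.62402804] y [-45.41473602  22.78860482]
tcp rel [ -2.75373348 -76.43298432] [ 0.44997943 -0.02367829  0.00429147] F [  6.  -30.8   4.6] 7.15
```

View pics/s4.png

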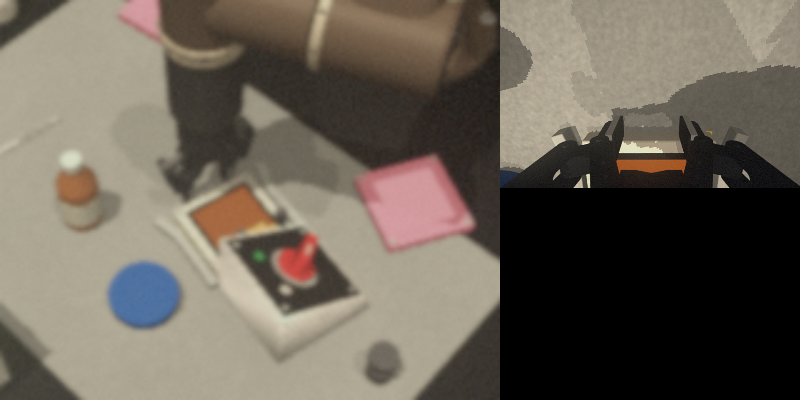

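The frame now covers the yellow outline, and the force rises with no further motion, so it is home. That puts home about 3 mm nearer in y, which agrees with the top camera's (0.470, 0.0475). I'll back off and lift.

>>> arm_command:
  series:
    - [[0.004,0,0],[0,0,0]]
    - [[0.01,0,0],[0,0,0]]
    - [[0.01,0,0],[0,0,0]]
    - [[0,0,-0.03],[0,0,0]]
    - [[0,0,-0.04],[0,0,0]]
    - [[0,0,-0.04],[0,0,0]]
    - [[0,0,-0.04],[0,0,0]]
    - [[0,0,-0.04],[0,0,0]]
    - [[0,0,-0.04],[0,0,0]]
    - [[0,0,-0.02],[0,0,0]]

```text
time: 8.08
eef_pos: [0.4468, -0.0439, 0.2595]
ee_rot: [0.003, -0.617, 0.787, -0.002]
force: [1.5, 0.7, 0.4]
grip_width: 0.604
gripper_force: 0.0
```

```bash
cat > kn.py <<'E'
from h import *
D=np.array([.470,.0475]); a=np.radians(-13.5); xd=np.array([np.cos(a),np.sin(a),0]); yd=np.array([-np.sin(a),np.cos(a),0]); Z=np.array([0,0,1.])
G=np.r_[D,0]-.0165*xd+.125*yd+.106*Z
zt=.5*xd-.8660254*Z; u=.8660254*xd+.5*Z; left=yd
def target(ang):
    kx=np.cos(.6-ang)*u+np.sin(.6-ang)*left; x=-kx; return np.c_[x,np.cross(zt,x),zt]
def delta(ang,back):  # back: TCP short of (grip+16mm)
    s=monitor.read_state(); C=rot(s["ee_rot"]).as_matrix(); T=target(ang)
    rv=np.degrees(R.from_matrix(C.T@T).as_rotvec()); p=G+(.016-back)*zt
    print("rotvec deg",np.round(rv,2),"norm",np.linalg.norm(rv).round(1),"| shift in target axes mm",np.round(T.T@(p-s["eef_pos"])*1000,1),"in current axes",np.round(C.T@(p-s["eef_pos"])*1000,1))
    print("q",np.round(s["q"],2),np.round(s["eef_pos"],4),"F",np.round(s["force"],1),"tq",np.round(s["torque"],2),s["time"])
E
python3 -c "
from kn import *
print(G); delta(0,.1)"
```

```text
[0.48313657 0.17289809 0.106     ]
rotvec deg [ 27.3  -14.27  54.06] norm 62.2 | shift in target axes mm [-49.6 231.8  41.3] in current axes [-218.8   58.7   81.1]
q [ 0.34 -0.05 -0.42  0.   -1.2  -0.58] [ 0.4468 -0.0439  0.2595] F [1.5 0.7 0.4] tq [-0.01 -0.21  0.03] 8.0833
```

Turning that way would run joint 6 into its range limit, so I'll use the other half-turn grasp.

```bash
sed -i 's/x=-kx/x=kx/' kn.py; python3 -c "
from kn import *
delta(0,.1)"
```

```text
rotvec deg [  16.79   32.13 -121.36] norm 126.7 | shift in target axes mm [  49.6 -231.8   41.3] in current axes [-218.8   58.7   81.1]
q [ 0.34 -0.05 -0.42  0.   -1.2  -0.58] [ 0.4468 -0.0439  0.2595] F [1.5 0.7 0.4] tq [-0.01 -0.21  0.03] 8.0833
```

>>> arm_command:
  series:
    - [[-0.0365,0.0098,0],[0,0,0]]
    - [[-0.0365,0.0098,0],[0,0,0]]
    - [[-0.0365,0.0098,0],[0,0,0]]
    - [[-0.0365,0.0098,0],[0,0,0]]
    - [[-0.0365,0.0098,0],[0,0,0]]
    - [[-0.0365,0.0098,0],[0,0,0]]
  jaw: 0.1

```text
time: 8.58
eef_pos: [0.4399, 0.1845, 0.2545]
ee_rot: [0.001, -0.617, 0.787, 0.0]
force: [1.4, 0.1, 0.0]
grip_width: 0.552
gripper_force: 0.0
```

>>> arm_command:
  series:
    - [[0,0,0],[0.84,1.607,-6.068]]
    - [[0,0,0],[0.84,1.607,-6.068]]
    - [[0,0,0],[0.84,1.607,-6.068]]
    - [[0,0,0],[0.84,1.607,-6.068]]
    - [[0,0,0],[0.84,1.607,-6.068]]
    - [[0,0,0],[0.84,1.607,-6.068]]
    - [[0,0,0],[0.84,1.607,-6.068]]
    - [[0,0,0],[0.84,1.607,-6.068]]
    - [[0,0,0],[0.84,1.607,-6.068]]
    - [[0,0,0],[0.84,1.607,-6.068]]

```text
time: 9.42
eef_pos: [0.4404, 0.1829, 0.2541]
ee_rot: [0.062, 0.922, -0.357, 0.137]
force: [0.5, 0.1, 0.4]
grip_width: 0.549
gripper_force: 0.0
```

>>> arm_command:
  series:
    - [[0,0,0],[0.84,1.607,-6.068]]
    - [[0,0,0],[0.84,1.607,-6.068]]
    - [[0,0,0],[0.84,1.607,-6.068]]
    - [[0,0,0],[0.84,1.607,-6.068]]
    - [[0,0,0],[0.84,1.607,-6.068]]
    - [[0,0,0],[0.84,1.607,-6.068]]
    - [[0,0,0],[0.84,1.607,-6.068]]
    - [[0,0,0],[0.84,1.607,-6.068]]
    - [[0,0,0],[0.84,1.607,-6.068]]
    - [[0,0,0],[0.84,1.607,-6.068]]
    - [[0,0,0],[0,0,0]]

```text
time: 10.33
eef_pos: [0.4398, 0.1814, 0.2537]
ee_rot: [0.105, 0.95, 0.178, 0.233]
force: [-0.7, -1.3, -0.1]
grip_width: 0.553
gripper_force: 0.0
```

Run:
```python
from kn import *
delta(0,.1); s=monitor.read_state(); c=cam("wrist",s); im=read_camera("wrist"); cv2.imwrite("pics/w5.png",im); np.save("w5.npy",s,allow_pickle=True)
kx=target(0)[:,0]; T=G-.009*zt
print(proj(c,[T,T+.023*kx,T-.023*kx,G+.024*zt,G+.033*zt]).round(0).tolist())
```

```text
rotvec deg [-0.09  0.36  0.34] norm 0.5 | shift in target axes mm [-28.4 -21.6  65.9] in current axes [-27.9 -21.7  66.2]
q [ 1.16 -0.2  -0.91  0.68 -0.89  0.34] [0.4398 0.1814 0.2537] F [-0.7 -1.3 -0.1] tq [ 0.21  1.56 -0.08] 10.3333
[[297.0, 218.0], [297.0, 191.0], [298.0, 243.0], [300.0, 206.0], [300.0, 203.0]]
```

View pics/w5.png

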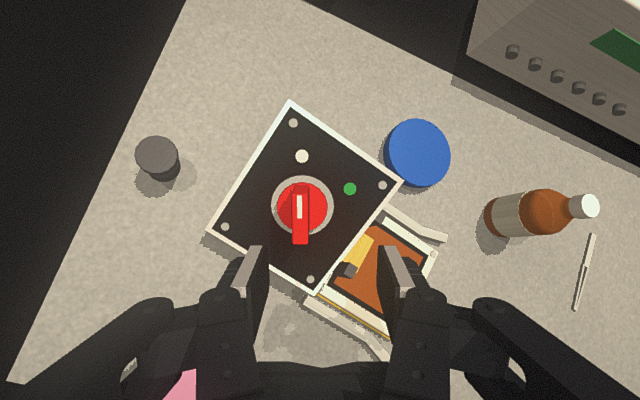

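The wrist view shows the bar centred at about (300,216), running from (300,188) to (300,243), with its pointer towards the white dot. I predicted (297,218), so the aim is 2 mm off in tool y. The frame is still home at (380,280). I'll approach and grip.

>>> arm_command:
  series:
    - [[-0.0047,-0.0032,0.011],[0,0,0]]
    - [[-0.0047,-0.0032,0.011],[0,0,0]]
    - [[-0.0047,-0.0032,0.011],[0,0,0]]
    - [[-0.0047,-0.0032,0.011],[0,0,0]]
    - [[-0.0047,-0.0032,0.011],[0,0,0]]
    - [[-0.0047,-0.0032,0.011],[0,0,0]]
    - [[0,0,0.015],[0,0,0]]
    - [[0,0,0.015],[0,0,0]]
    - [[0,0,0.015],[0,0,0]]
    - [[0,0,0.015],[0,0,0]]
    - [[0,0,0],[0,0,0]]

```text
time: 11.3
eef_pos: [0.4846, 0.1882, 0.1511]
ee_rot: [0.109, 0.956, 0.172, 0.213]
force: [-0.6, -0.0, -0.3]
grip_width: 0.553
gripper_force: 0.0
```

```bash
python3 -c "
from kn import *
delta(0,0)"
```

```text
rotvec deg [-0.    2.85 -0.09] norm 2.9 | shift in target axes mm [-25.6   0.9  56.1] in current axes [-22.8   0.9  57.3]
q [ 0.93  0.02 -1.01  0.94 -0.57  0.18] [0.4846 0.1882 0.1511] F [-0.6 -0.  -0.3] tq [ 0.4   1.42 -0.03] 11.3
```

Joint 3 is at its lower limit, so that approach point was too close in. The grasp itself lies lower and farther out, so I'll try to recover the offset while descending, staying above the bar.

>>> arm_command:
  series:
    - [[0,0,0.008],[0,0,0]]
    - [[0,0,0.008],[0,0,0]]
    - [[0,0,0.008],[0,0,0]]
    - [[-0.006,0,0.002],[0,0.7,0]]
    - [[-0.006,0,0.002],[0,0.7,0]]
    - [[-0.006,0,0],[0,0.7,0]]
    - [[-0.005,0,0],[0,0.7,0]]
    - [[0,0,0],[0,0,0]]

```text
time: 11.97
eef_pos: [0.4921, 0.1925, 0.1473]
ee_rot: [0.108, 0.955, 0.174, 0.216]
force: [-0.4, 1.0, 0.5]
grip_width: 0.552
gripper_force: 0.0
```

```bash
python3 -c "
from kn import *
delta(0,0)"
```

```text
rotvec deg [-0.16  2.46  0.06] norm 2.5 | shift in target axes mm [-32.    3.7  49.7] in current axes [-29.8   3.8  51. ]
q [ 0.9   0.03 -1.02  0.99 -0.55  0.16] [0.4921 0.1925 0.1473] F [-0.4  1.   0.5] tq [0.4  1.47 0.  ] 11.9667
```

The 30° tilt is out of reach here because joint 3 is on its limit. I can tip the tool 20° about the closing axis, with the wrist moved upslope and outward. The pads then stay flush on the bar, and the turn is made about the knob axis.

>>> arm_command:
  series:
    - [[0,0,-0.01],[0,-4.5,0]]
    - [[0,0,0],[0,-4.5,0]]
    - [[0,0,0],[0,-4.5,0]]
    - [[0,0,0],[0,-4.0,0]]
    - [[0,0,0],[0,0,0]]

```text
time: 12.38
eef_pos: [0.4943, 0.1949, 0.1551]
ee_rot: [0.132, 0.976, 0.155, 0.081]
force: [0.8, 1.6, 0.5]
grip_width: 0.551
gripper_force: 0.0
```

```bash
cat >> kn.py <<'E'
TH=np.radians(20)
def delta2(ang,back=0,up=.016,th=TH):
    s=monitor.read_state(); C=rot(s["ee_rot"]).as_matrix(); T=target(ang)@R.from_rotvec([0,-th,0]).as_matrix()
    rv=np.degrees(R.from_matrix(C.T@T).as_rotvec()); p=G+up*T[:,2]-back*zt+.002*target(0)[:,1]
    print("rotvec",np.round(rv,2),"| shift in current axes mm",np.round(C.T@(p-s["eef_pos"])*1000,1),"grip",s["grip_width"],s["gripper_force"])
    print("zt in tool",(C.T@zt).round(3),"q",np.round(s["q"],2),np.round(s["eef_pos"],4),"F",np.round(s["force"],1),"tq",np.round(s["torque"],2),s["time"])
E
python3 -c "
from kn import *
delta2(0)"
```

```text
rotvec [-0.   -1.56 -0.09] | shift in current axes mm [-23.8   5.2  65.6] grip 0.5514852930225843 0.0
zt in tool [ 0.316 -0.001  0.949] q [ 0.95  0.16 -0.64  0.39 -0.88  0.67] [0.4943 0.1949 0.1551] F [0.8 1.6 0.5] tq [0.92 0.37 0.07] 12.3833
```

Now well inside the limits, with q3 at -0.64. I'll finish the approach.

>>> arm_command:
  series:
    - [[-0.006,0.0013,0.006],[0,-0.4,0]]
    - [[-0.006,0.0013,0.006],[0,-0.4,0]]
    - [[-0.006,0.0013,0.006],[0,-0.4,0]]
    - [[-0.006,0.0013,0.006],[0,-0.4,0]]
    - [[0,0,0.01],[0,0,0]]
    - [[0,0,0.01],[0,0,0]]
    - [[0,0,0],[0,0,0]]

```text
time: 12.97
eef_pos: [0.4783, 0.1662, 0.1093]
ee_rot: [0.136, 0.977, 0.153, 0.067]
force: [0.2, -0.2, -0.4]
grip_width: 0.551
gripper_force: 0.0
```

Run:
```python
from kn import *
delta2(0); s=monitor.read_state(); c=cam("wrist",s); im=read_camera("wrist"); cv2.imwrite("pics/w6.png",im[100:,170:470])
kx=target(0)[:,0]; T=G-.009*zt
print((proj(c,[T,T+.023*kx,T-.023*kx])-[170,100]).round(0).tolist())
```

```text
rotvec [ 0.25  0.13 -0.1 ] | shift in current axes mm [ 6.4 -3.8 18.3] grip 0.551095900023407 0.0
zt in tool [ 0.344 -0.005  0.939] q [ 0.93  0.19 -0.74  0.42 -0.78  0.64] [0.4783 0.1662 0.1093] F [ 0.2 -0.2 -0.4] tq [ 0.74  0.59 -0.07] 12.9667
[[140.0, 164.0], [139.0, 122.0], [141.0, 199.0]]
```

View pics/w6.png

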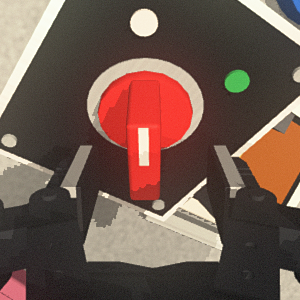

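The bar's top face spans about (144,122) to (144,199), with the pointer towards the white dot at (143,22). It is 4 px right of nominal, which matches the 2 mm correction already applied. Both fingers straddle it, so I'll finish the descent and close.

>>> arm_command:
  series:
    - [[0.003,-0.0019,0.004],[0,0,0]]
    - [[0.003,-0.0019,0.005],[0,0,0]]
    - [[0,0,0.005],[0,0,0]]
    - [[0,0,0.004],[0,0,0]]
    - [[0,0,0],[0,0,0]]

```text
time: 13.43
eef_pos: [0.4872, 0.1688, 0.0924]
ee_rot: [0.136, 0.977, 0.153, 0.068]
force: [-0.1, -1.1, -0.6]
grip_width: 0.551
gripper_force: 0.0
```

```bash
python3 -c "
from kn import *
delta2(0)"
```

```text
rotvec [ 0.2   0.06 -0.12] | shift in current axes mm [-1.3  0.9  1.3] grip 0.5514192274370074 0.0
zt in tool [ 0.343 -0.004  0.939] q [ 0.91  0.23 -0.74  0.44 -0.74  0.62] [0.4872 0.1688 0.0924] F [-0.1 -1.1 -0.6] tq [ 0.78  0.58 -0.01] 13.4333
```

Within 2 mm. I'll close on the bar.

>>> arm_command:
  series:
    - [[0,0,0],[0,0,0]]
    - [[0,0,0],[0,0,0]]
    - [[0,0,0],[0,0,0]]
    - [[0,0,0],[0,0,0]]
    - [[0,0,0],[0,0,0]]
    - [[0,0,0],[0,0,0]]
    - [[0,0,0],[0,0,0]]
    - [[0,0,0],[0,0,0]]
    - [[0,0,0],[0,0,0]]
    - [[0,0,0],[0,0,0]]
  jaw: -1
  grip_force: 40

```text
time: 14.27
eef_pos: [0.4877, 0.1687, 0.0939]
ee_rot: [0.136, 0.976, 0.153, 0.069]
force: [2.1, -4.3, 2.7]
grip_width: 0.156
gripper_force: 41.1
```

Gripped at about 13 mm opening. I'll turn clockwise about the knob axis.

>>> arm_command:
  series:
    - [[0,-0.0005,0],[1.71,0,4.7]]
    - [[0,-0.0005,0],[1.71,0,4.7]]
    - [[0,-0.0005,0],[1.71,0,4.7]]
    - [[0,-0.0005,0],[1.71,0,4.7]]
    - [[0,-0.0005,0],[1.71,0,4.7]]
    - [[0,-0.0005,0],[1.71,0,4.7]]

```text
time: 14.77
eef_pos: [0.4876, 0.1691, 0.0938]
ee_rot: [0.029, 0.992, -0.086, 0.086]
force: [10.7, -20.0, 8.5]
grip_width: 0.155
gripper_force: 41.8
```

```bash
python3 -c "
from kn import *
delta2(.52)"
```

```text
rotvec [ 0.28 -0.14 -0.55] | shift in current axes mm [-1.9 -0.7  2.6] grip 0.1551737450443116 41.77059352397919
zt in tool [ 0.34  -0.008  0.941] q [ 0.83  0.17 -0.74  0.3  -0.63  0.33] [0.4876 0.1691 0.0938] F [ 10.7 -20.    8.5] tq [-7.02 -4.   -0.72] 14.7667
```

>>> arm_command:
  series:
    - [[0.0003,0.0005,0],[1.71,0,4.7]]
    - [[0.0003,0.0005,0],[1.71,0,4.7]]
    - [[0,0.0003,0],[1.71,0,4.7]]
    - [[0,0,0],[1.71,0,4.7]]
    - [[0,-0.0003,0],[1.71,0,4.7]]

```text
time: 15.18
eef_pos: [0.4878, 0.169, 0.0939]
ee_rot: [-0.064, 0.953, -0.28, 0.096]
force: [2.8, -14.1, 11.6]
grip_width: 0.161
gripper_force: 42.7
```

```bash
python3 -c "
from kn import *
delta2(.96)"
```

```text
rotvec [ 0.12 -0.25 -0.39] | shift in current axes mm [-2.7 -1.9  2.9] grip 0.16063694511851997 42.67688691616058
zt in tool [ 0.338 -0.004  0.941] q [ 0.79  0.12 -0.8   0.24 -0.46  0.01] [0.4878 0.169  0.0939] F [  2.8 -14.1  11.6] tq [-5.13 -1.4  -1.3 ] 15.1833
```

>>> arm_command:
  series:
    - [[0,0,0],[1.6,0,4.4]]
    - [[0,0,0],[1.6,0,4.4]]
    - [[0,0,0],[1.6,0,4.4]]
    - [[0,0,0],[0,0,0]]
    - [[0,0,0],[0,0,0]]

```text
time: 15.6
eef_pos: [0.4877, 0.1691, 0.0938]
ee_rot: [-0.114, 0.912, -0.382, 0.099]
force: [2.1, -13.2, 13.8]
grip_width: 0.157
gripper_force: 42.9
```

```bash
python3 -c "
from kn import *
delta2(1.2)"
```

```text
rotvec [-0.03 -0.3  -0.45] | shift in current axes mm [-3.1 -2.3  3. ] grip 0.15669132359736215 42.93223321437836
zt in tool [ 0.337 -0.002  0.941] q [ 0.77  0.08 -0.87  0.28 -0.34 -0.25] [0.4877 0.1691 0.0938] F [  2.1 -13.2  13.8] tq [-4.59 -0.98 -1.37] 15.6
```

Turned to 1.2 rad. I'll open and withdraw along the tool axis, then look.

>>> arm_command:
  series:
    - [[0,0,0],[0,0,0]]
    - [[0,0,0],[0,0,0]]
    - [[0,0,0],[0,0,0]]
    - [[0,0,0],[0,0,0]]
    - [[0,0,-0.005],[0,0,0]]
    - [[0,0,-0.01],[0,0,0]]
    - [[0,0,-0.015],[0,0,0]]
    - [[0,0,-0.02],[0,0,0]]
    - [[0,0,-0.025],[0,0,0]]
    - [[0,0,-0.025],[0,0,0]]
    - [[0,0,0],[0,0,0]]
  jaw: 0.1

```text
time: 16.52
eef_pos: [0.4618, 0.1592, 0.1934]
ee_rot: [-0.118, 0.912, -0.38, 0.1]
force: [1.5, 0.5, 0.8]
grip_width: 0.549
gripper_force: 0.0
```

Run:
```python
from h import *
s=monitor.read_state(); print(s["eef_pos"],s["force"],s["time"])
w=read_camera("wrist"); sc=read_camera("scene")
cv2.imwrite("pics/f7.png",np.hstack([cv2.resize(w,(480,300)),cv2.resize(sc[140:260,250:378],(320,300))]))
```

```text
[0.46180401 0.15923183 0.19339642] [1.45670826 0.48668224 0.77048164] 16.5167
```

View pics/f7.png

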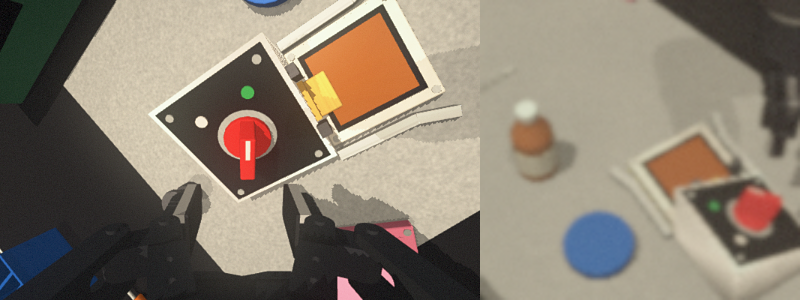

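The bar at (247,155) points straight at the green dot at (247,92) and stayed there after release. The frame sits against the box under the jaw at (322,92), and the arm is clear of everything. I'll hand in.

```bash
python3 -c "
from station import ticket
print(ticket.hand_in())"
```

```text
the job is handed in; nothing more can be done
None
```

The frame is home against the lock box wall, the knob stayed locked at the green dot after release, no other item was moved, and the job is handed in (16.5 s used; no verdict was returned).

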